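# Roll a proof down on a sprung, free-running bowed bed

## Task

Take the brayer from its dock and set its roller down on the middle of the bowed plate. With a steady push of about 6 N and without lifting off, roll to the grey strip on the plate's left and dwell there 1.5 seconds, roll over to the strip on the right and dwell there 1.5 seconds, then roll back and dwell a second on the middle strip with the bed calm; never let the sliding bed run into its end stops. Finally lift the brayer clear above the plate and finish while still holding it up there, upright, with the bed at rest in its middle and the other things left alone.

Things in the scene. Friction and masses are not known exactly. Their poses are not given: they have to be found in the camera images.
- stand: Fixed grey frame of the proofing stand, 150 mm (x) by 470 mm (y), flat on the table; origin at the centre of its underside. Its y axis is the direction in which the bed slides (+y = left as seen from the robot); its x axis points away from the robot. The grey-black end blocks are the bed's stops.
- bed (a joint): Position (m) of the aluminium bed (130 by 170 mm) along the stand's +y; 0 in the middle, stops at -0.13 and +0.13. It runs on bearings with little damping (2 N s/m); long soft springs pull it to the middle with 10 N/m. Bed and platen together weigh 3.0 kg nominal (hidden, 0.8 to 1.2 times that). A roller pushing down on a slope of the plate drives the bed away sideways.
- platen (a joint): How far (m) the bowed plate is pressed down into the bed on its four springs: 0 unloaded, bottoms at 0.042. Stiffness 300 N/m (damping 10 N s/m), no preload: 0.020 means 6 N downward push (the wanted value; keep within 0.010 to 0.030, that is 3 to 9 N). It stays level. The platen weighs 0.5 kg, carried by its springs.
- crest (a point): Top middle of the bowed plate, on its surface at the middle strip; moves with bed and platen; axes parallel to the stand's; 106 mm above the table when unloaded. The plate is paper-covered, 100 mm wide in x, 169 mm long in y: a convex cylinder of radius 300 mm about an axis along x, 12 mm lower at its ends. Grey strips lie across it at the crest and 45 mm to either side.
- left_strip (a point): Middle of the left grey strip, on the plate's surface 45 mm to +y and 3.4 mm below the crest. When the 20 mm roller touches it, the axle stands at y = +48 mm, z = +16.4 mm from the crest. A roller whose axle is within 14 mm of that y counts as on the strip.
- right_strip (a point): Middle of the right grey strip, 45 mm to -y of the crest and 3.4 mm below it; the axle then stands at y = -48 mm, z = +16.4 mm from the crest, again within 14 mm.
- brayer: Hand roller that stands upright in its dock, 300 g. Origin on the roller's axle; z up along the handle, x along the axle. The wooden handle is a square bar 28 by 28 mm, sides parallel to x and y, from z = 38 to 122 mm. Below it a steel yoke plate 120 (x) by 70 (y) mm from z = 30 to 38 mm, cheeks at x = +-42 mm. The free-turning black rubber roller has radius 20 mm, length 70 mm.
- axle (a point): Centre of the brayer's roller (same point as the brayer's origin).
- dock: Plywood box, 112 by 62 mm, 70 mm high, open at the top, walls 6 mm; origin at the centre of its underside. The brayer's yoke plate rests on its rim, the roller hangs inside with 5 mm to spare at front and back; lift straight up by 60 mm to clear it. Fixed to the table.
- pot_a: Paint pot, radius 26 mm, 65 mm high; origin under its centre. Leave alone.
- pot_b: Second paint pot, same size. Leave alone.
- hoop: Small wooden hoop lying flat, outer radius 70 mm, 14 mm high. Leave alone.
Things that resemble listed ones, but are neither listed nor needed, are in the scene too. Of the things that look like the brayer, the largest one is meant.

How it is judged:
On the way, in this order (a step that is already met when the one before it is completed fails the run):
1. the roller presses on the middle of the plate (y of axle in the frame of crest between -0.014 and 0.014 m and value of joint platen between 0.01 and 0.03 m and x of axle in the frame of crest between -0.025 and 0.025 m), for 0.2 s.
2. it dwells on the left strip with the push in its band (y of axle in the frame of crest between 0.034 and 0.062 m and value of joint platen between 0.01 and 0.03 m and x of axle in the frame of crest between -0.025 and 0.025 m), for 1.4 s.
3. it dwells on the right strip with the push in its band (y of axle in the frame of crest between -0.062 and -0.034 m and value of joint platen between 0.01 and 0.03 m and x of axle in the frame of crest between -0.025 and 0.025 m), for 1.4 s.
4. it dwells on the middle strip with the push in its band and the bed calm (all of step 1 and value of joint bed between -0.035 and 0.035 m and velocity of joint bed between -0.08 and 0.08 m/s), for 0.8 s.
At the end, for the whole second after the job is handed in: The brayer is held by the fingers above the plate (axle 45 to 250 mm over the crest, within 150 mm of it sideways), upright within 0.2 rad and still, touching neither stand nor dock; platen risen to within 3 mm; bed within 20 mm of its middle and slower than 0.04 m/s (z of axle in the frame of crest between 0.045 and 0.25 m and angle between brayer's own z axis and vertical below 0.2 rad and linear speed of brayer below 0.05 m/s and contact force between brayer and the fingers above 1 N and contact force between brayer and stand below 0.2 N and contact force between brayer and dock below 0.2 N and horizontal distance between axle and crest below 0.15 m and value of joint platen below 0.003 m and value of joint bed between -0.02 and 0.02 m and velocity of joint bed between -0.04 and 0.04 m/s); the arm keeps its last pose, push and grip.
It fails at once if the bed runs into an end stop (value of joint bed above 0.127 m or value of joint bed below -0.127 m).
It fails at once if the plate is pressed harder than 10.5 N (value of joint platen above 0.035 m).
It fails at once if the roller lifts off (push under 1.8 N) while low over the sloping parts of the plate (value of joint platen below 0.006 m and z of axle in the frame of crest between -0.05 and 0.035 m and x of axle in the frame of crest between -0.085 and 0.085 m and (y of axle in the frame of crest between 0.025 and 0.105 m or y of axle in the frame of crest between -0.105 and -0.025 m)).
It fails at once if the plate is pushed by the fingers or gripper instead of the roller (contact force between any of the arm, the fingers and stand above 1 N).
It fails at once if a pot or the hoop is disturbed (distance of any of pot_a, pot_b, hoop from where it was at the start of the episode above 0.03 m).
It also fails if it takes over 72 s, if anything falls off the work surface, if the arm or the gripper's body presses on something with over 40 N, if the wrist force passes 120 N, or if a joint passes its speed limit or range.

## Robot

A 7-joint arm with a two-finger parallel gripper is mounted at the origin on the work surface. World frame = base frame: x ahead of the robot, y to its left, z up, the work surface at z = 0. Lengths are in m, angles in rad, forces in N, time in s.
With the tool pointing down it reaches from about 0.425 to 1.025 m from the base axis. Payload 9.4 kg.
Tool frame: the origin (TCP) lies at the very end of the fingers, on their centre line; the grasp point (between the pads) lies 19 mm behind it (manip.grip_depth is the distance from the TCP to the grasp point, in m); z points along the fingers, y is the line along which they close (so a half turn about z gives the same grasp; the last joint's range is limited). The gripper opens to 93 mm and grips with 3 to 60 N. Pads are 15 mm wide; open, the fingers measure 128 mm over their backs; the gripper's body (75 mm by 188 mm) begins 65 mm behind the grasp point.
Start: joints at [-0.077, 0.599, -0.003, 1.599, 0.002, 0.943, -0.08], TCP at [0.725, -0, 0.219] pointing down, gripper open.
Joint ranges: [-2.57, 2.57], [-0.35, 1.97], [-1.29, 1.29], [0.11, 2.56], [-1.05, 4.19], [0.11, 1.86], [-2.63, 2.63]. Speed limits (rad/s): [2.22, 2.22, 3.01, 3.01, 3.14, 3.14, 3.14].

## Interface

Orientations are given as a unit quaternion [w, x, y, z].
In Python, from workcell import manip, imaging, sign_off gives the robot as it stands.
- The arm moves only by the tool step_arm, never from a script. Its argument "commands" is a list of rows, each a list of 7 numbers: the shift along the tool's x, y, z in m, then the turn, a rotation vector about the tool's x, y, z in rad, then the closure, from 0 (fully open) to 1 (shut). In form: [[x, y, z, wx, wy, wz, jaw], ...]. A call has 1 to 10 rows; each row is the pose to reach, as a shift and turn from the pose commanded when the call began, along the tool's axes at that moment; what a row does not reach only later rows make up. A row lasts 1/8 s, in which the tool goes at most 62.5 mm and 10.7 degrees, less where a joint would pass 70% of its speed; a pose out of reach is approached as far as the arm can. A call with a gripper value outside its range is refused whole. The fingers move at their own pace and stop on an object; the grip force is fixed at half the most. Time passes only in rows, so rows that repeat a pose let the fingers close. It gives the time, the measured TCP pose, the force, the opening and the grip force at its end, in the units of the state.
- manip.get_state(): the state, without advancing time (a new reading comes with each control period).
- imaging.grab_frame(name): name is "scene" or "side" or "wrist"; returns the picture (384x512x3 uint8, red, green, blue); there is no depth.
- imaging.camera_params(name): a dict with "camera_matrix" (3x3 intrinsics, pixels), "cam_to_world" (4x4, takes a point from camera to world coordinates); the wrist camera has in their place "mount" (4x4, takes a point from camera to tool coordinates, whose origin is the TCP and whose axes are the flange's). Camera axes: x right, y down, z forward; pixel columns grow to the right and rows downward; lengths in m; the calibration is good to about 2 mm. A picture is of the moment at which its call begins: read the wrist's pose just before it. camera_params takes no time and is no camera call.
- sign_off(): hands the job in; it is judged then, once.
Trained networks look in the newest picture that a camera, given by its name, has taken for a name from the list of things; names that differ only in an ending like _2 or _b are one class to them, and where a whole thing is asked for, a point or a joint stands for the part that bears it (a point fixed in the world has none). Each returns a list of dicts, best first, with "conf" (0 to 1); they miss things now and then, are a little off and sometimes report something else, mostly with a low value. They report only what shows in the picture. A call takes as long as a camera call. They do not tell look-alikes from the thing itself.
- imaging.look_for(camera, name): "point" ([x, y, z] in m, in the coordinates of the camera as it stood for that picture, good to about 4 mm: the middle of the surface that is visible of it).
- imaging.landmark_of(camera, name): "point" ([x, y, z] in m, in the coordinates of the camera as it stood for that picture, good to about 4 mm: a listed point, or the origin of a listed thing).
The state is a dict: "time_s": time; "joint_positions": joint angles; "qd": joint speeds; "joint_torque": joint torques, N m; "tool_pos": TCP position; "tool_rot": TCP orientation; "force": force on the tool from outside, world axes, zero at the start; "ft_torque": the same for the moment, N m; "opening": finger opening in m; "gripper_force": force on a finger pad.
Only numpy, scipy, OpenCV 4.12 (cv2) and the standard library are available. Lean on these libraries where they do the work, as an engineer would, in place of code of your own. Each camera call takes 0.05 s, during which the arm holds its last target. There are 200 camera calls.

## Working session

There is one attempt and no reset: what is moved stays moved. The work goes in short steps, Python scripts to look and compute and a tool call to move; the robot and the scene stay as the last step left them, time stands still between calls to the robot, and variables do not carry over. Pictures are saved under pics/ and viewed, at most 10 in all, crops included, and the job is handed in when it is done.

Besides the shell and the picture viewer there is one more tool, called as a command line: name --pt "numbers of a row" for each row, then --argument value for the rest. step_arm: Moves the arm, as the interface text tells. Its arguments: {"type":"object","properties":{"commands":{"type":"array"}},"required":["commands"]}

```bash
mkdir -p pics
cat > h.py <<'E'
import numpy as np, cv2
from workcell import manip, imaging, sign_off
from scipy.spatial.transform import Rotation as R
def Rq(q): return R.from_quat([q[1],q[2],q[3],q[0]]).as_matrix()
def T(cam,s=None):
    p=imaging.camera_params(cam)
    if 'cam_to_world' in p: return np.array(p['cam_to_world'])
    s=s or manip.get_state(); M=np.eye(4); M[:3,:3]=Rq(s['tool_rot']); M[:3,3]=s['tool_pos']
    return M@np.array(p['mount'])
def save(cam,n):
    im=imaging.grab_frame(cam); cv2.imwrite('pics/'+n,im[:,:,::-1]); return im
def find(cam,names,M,f='landmark_of'):
    for n in names:
        for d in getattr(imaging,f)(cam,n)[:4]:
            print(cam,n,round(d['conf'],2),np.round((M@np.r_[d['point'],1])[:3],4))
E
python3 - <<'E'
from h import *
s=manip.get_state(); print(s)
a=save('scene','a.png'); find('scene',['stand','crest','left_strip','right_strip','brayer','dock','pot_a','hoop'],T('scene'))
b=save('side','b.png'); find('side',['stand','crest','left_strip','right_strip','brayer','dock','pot_a','hoop'],T('side'))
E
```

```text
{'time_s': 0.0, 'joint_positions': array([-0.07668347,  0.60013586, -0.00255838,  1.60007808,  0.00180933,
        0.94288684, -0.07981463]), 'qd': array([-0.00062844, -0.00027603,  0.00018953, -0.00077892,  0.00089357,
       -0.00045529, -0.00103822]), 'joint_torque': array([ 5.70884713e-04, -7.65060925e+01,  1.49801854e+00, -2.52344084e+01,
       -5.23842021e-02,  1.69115182e-02,  2.08527672e-04]), 'tool_pos': array([ 7.24542726e-01, -2.07479505e-05,  2.17770487e-01]), 'tool_rot': array([-4.81479388e-04,  7.07090581e-01,  7.07122580e-01, -5.78914310e-04]), 'force': array([ 0.30346521,  0.19931051, -0.17348163]), 'ft_torque': array([-0.02991489,  0.02543608, -0.04290013]), 'gripper_force': 0.0, 'opening': 0.09310449054263807}
scene stand 0.85 [ 0.5251 -0.0808 -0.0028]
scene crest 0.68 [ 0.5257 -0.0807  0.1029]
scene left_strip 0.85 [ 0.5209 -0.0351  0.1068]
scene right_strip 0.78 [ 0.5241 -0.1246  0.1035]
scene brayer 0.88 [0.6458 0.2529 0.0125]
scene brayer 0.74 [0.5015 0.3199 0.0464]
scene brayer 0.55 [0.4556 0.4694 0.0134]
scene pot_a 0.94 [ 0.6463  0.364  -0.0014]
scene pot_a 0.64 [0.7484 0.1684 0.0015]
scene hoop 0.67 [ 0.2751 -0.3597  0.002 ]
side stand 0.92 [ 5.213e-01 -7.870e-02 -3.000e-04]
side crest 0.59 [ 0.527  -0.0792  0.0985]
side left_strip 0.6 [ 0.5257 -0.0326  0.0987]
side right_strip 0.77 [ 0.5229 -0.1217  0.1043]
side brayer 0.89 [0.499  0.3162 0.0385]
side brayer 0.75 [0.6481 0.2515 0.0122]
side brayer 0.56 [0.4578 0.4701 0.0106]
side dock 0.7 [ 0.4969  0.3222 -0.0052]
side pot_a 0.83 [ 0.7524  0.168  -0.    ]
side pot_a 0.58 [6.486e-01 3.642e-01 1.000e-04]
```

```bash
python3 -c "
import cv2,numpy as np
a=cv2.imread('pics/a.png');b=cv2.imread('pics/b.png');cv2.imwrite('pics/ab.png',cv2.resize(np.vstack([a,b]),(400,600)) if 0 else cv2.resize(np.hstack([a,b]),(800,300)))"
```

```text
(no output)
```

View pics/a.png

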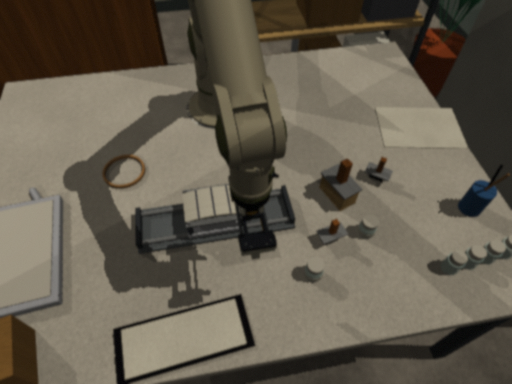

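View pics/b.png

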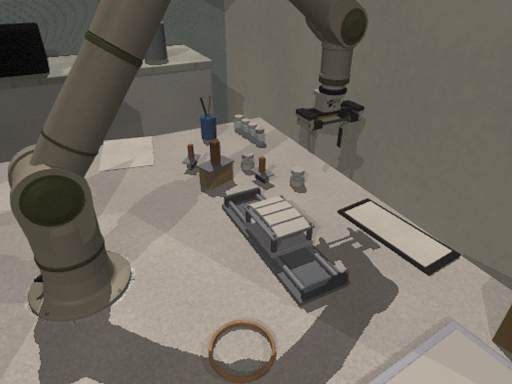

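The largest brayer stands in its dock at about (0.50, 0.318), at scene pixels (342,180) and side pixels (216,165). The stand is at about (0.525, -0.08). Next I measure the stand's yaw from directly above with the wrist camera.

step_arm --pt "-0.02 -0.05 -0.04 0 0 0 0" --pt "-0.04 -0.1 -0.08 0 0 0 0" --pt "-0.06 -0.15 -0.12 0 0 0 0" --pt "-0.08 -0.19 -0.15 0 0 0 0" --pt "-0.08 -0.19 -0.15 0 0 0 0" --pt "-0.08 -0.19 -0.15 0 0 0 0"

```text
time_s: 1.65
tool_pos: [0.5353, -0.0798, 0.369]
tool_rot: [0.0, 0.707, 0.707, 0.001]
force: [-0.3, 0.2, -0.1]
opening: 0.0929
gripper_force: 0.0
```

Run:
```python
from h import *
s=manip.get_state(); print(s['time_s'],s['tool_pos'],s['qd'].max()); print(imaging.camera_params('wrist'))
M=T('wrist',s); save('wrist','c.png')
find('wrist',['stand','crest','left_strip','right_strip'],M)
```

```text
1.65 [ 0.53526592 -0.07980884  0.36895956] 0.0379212397803252
{'camera_matrix': array([[264.58958915,   0.        , 253.41784817],
       [  0.        , 264.58958915, 188.61386039],
       [  0.        ,   0.        ,   1.        ]]), 'mount': array([[ 1.31792357e-04, -9.61303224e-01, -2.75492458e-01,
         7.67483774e-02],
       [ 9.99999684e-01,  3.42700534e-04, -7.17430939e-04,
        -2.70187950e-04],
       [ 7.84080087e-04, -2.75492276e-01,  9.61302965e-01,
        -1.66583472e-01],
       [ 0.00000000e+00,  0.00000000e+00,  0.00000000e+00,
         1.00000000e+00]])}
wrist stand 0.74 [ 0.5248 -0.0773 -0.0031]
wrist crest 0.76 [ 0.5253 -0.0731  0.107 ]
wrist left_strip 0.63 [ 5.223e-01 -7.850e-02 -1.000e-04]
wrist left_strip 0.55 [ 0.5206 -0.0333  0.1053]
wrist right_strip 0.58 [ 0.5218 -0.1239  0.1019]
```

View pics/c.png

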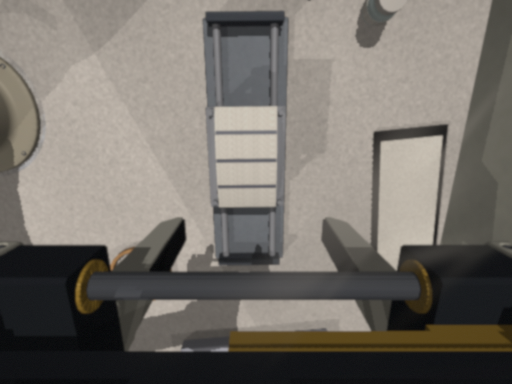

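step_arm --pt "0.06 0 0 0 0 0 0" --pt "0.12 0 0 0 0 0 0" --pt "0.18 0 0 0 0 0 0" --pt "0.24 0 0 0 0 0 0" --pt "0.3 0 0 0 0 0 0" --pt "0.36 0 0 0 0 0 0" --pt "0.4 -0.03 0 0 0 0 0" --pt "0.4 -0.03 0 0 0 0 0" --pt "0.4 -0.03 0 0 0 0 0"

```text
time_s: 3.02
tool_pos: [0.5053, 0.3198, 0.3678]
tool_rot: [0.0, 0.707, 0.707, -0.001]
force: [-0.0, 0.1, 0.8]
opening: 0.0934
gripper_force: 0.0
```

Run:
```python
from h import *
s=manip.get_state(); print(s['time_s'],s['tool_pos'],s['tool_rot'],s['qd'].max())
M=T('wrist',s); save('wrist','d.png')
find('wrist',['brayer','axle','dock'],M)
find('wrist',['brayer','dock'],M,'look_for')
```

```text
3.025 [0.505297   0.3197845  0.36781282] [ 1.42322777e-04  7.06996450e-01  7.07216757e-01 -6.76066848e-04] 0.02318579303976897
wrist brayer 0.72 [0.4529 0.4719 0.0134]
wrist brayer 0.62 [0.4941 0.3211 0.0415]
wrist brayer 0.62 [0.6461 0.2536 0.0158]
wrist axle 0.91 [0.45   0.4712 0.0143]
wrist axle 0.56 [0.6529 0.252  0.0141]
wrist brayer 0.94 [0.4557 0.4695 0.0377]
wrist brayer 0.65 [0.6405 0.2626 0.0399]
wrist brayer 0.6 [0.4965 0.3265 0.0801]
wrist brayer 0.3 [ 0.5217 -0.0079  0.0916]
```

View pics/d.png

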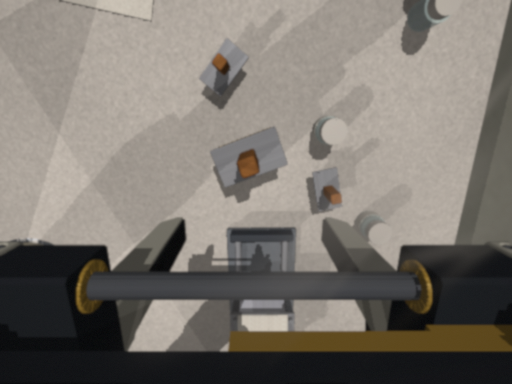

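Image c shows the strips at rows 132, 160 and 186, nearly horizontal, so the stand's yaw is about 0. In image d the brayer's yoke plate is at about (210,153), (274,127), (287,158) and (223,188), so its yaw is about +22°. I'll refine both.

Run:
```python
from h import *
P=imaging.camera_params('wrist');K=P['camera_matrix']
def ray(px,z,pos,q):
    M=T('wrist',dict(tool_pos=pos,tool_rot=q)); d=M[:3,:3]@np.linalg.inv(K)@np.r_[px,1]; o=M[:3,3]; return (o+d*(z-o[2])/d[2])[:2]
posd=[0.505297,0.3197845,0.36781282];qd=[1.42e-4,.706996,.707217,-6.76e-4]
posc=[0.53526592,-0.07980884,0.36895956];qc=[0,.7071,.7071,.0005]
im=cv2.imread('pics/d.png');im2=cv2.imread('pics/c.png')
lsd=cv2.createLineSegmentDetector()
for I,roi,z,p,q,m in((im,(195,110,110,95),.078,posd,qd,14),(im2,(195,5,100,265),.1,posc,qc,25)):
    x,y,w,h=roi; L=lsd.detect(cv2.cvtColor(I[y:y+h,x:x+w],cv2.COLOR_BGR2GRAY))[0][:,0]
    for l in L:
        if np.hypot(l[2]-l[0],l[3]-l[1])<m: continue
        a=ray(l[:2]+[x,y],z,p,q);b=ray(l[2:]+[x,y],z,p,q);v=b-a
        print(np.round(l+[x,y,x,y],1),np.round(a,4),np.round(b,4),round((np.degrees(np.arctan2(v[1],v[0]))+45)%90-45,1),round(np.hypot(*v),3))
    print()
c=cv2.resize(im[105:210,190:310],None,fx=5,fy=5,interpolation=2);cv2.imwrite('pics/e.png',c)
```

```text
[277.4 177.7 249.7 189. ] [0.5471 0.2856] [0.4978 0.2647] 22.9 0.053
[224.4 197.6 212.6 169.1] [0.4519 0.2484] [0.4327 0.3011] 20.1 0.056
[255.3 150.4 260.3 171.7] [0.5077 0.3339] [0.5166 0.2965] 13.4 0.038
[238.6 153.  252.2 147.8] [0.4788 0.3293] [0.5024 0.3384] 21.1 0.025
[275.3 127.  287.6 163.3] [0.5413 0.3733] [0.5642 0.3114] 20.3 0.066
[210.5 149.  272.1 125. ] [0.4306 0.3362] [0.5358 0.3765] 20.9 0.113
[214.3 163.7 208.2 150.6] [0.4361 0.3106] [0.4265 0.3335] 22.6 0.025
[216.5 167.  224.  185.3] [0.4397 0.3047] [0.4518 0.2715] 20.1 0.035
[259.3 174.1 274.8 167.8] [0.5148 0.292 ] [0.5419 0.3033] 22.7 0.029
[254.2 176.4 236.7 182.7] [0.5059 0.2879] [0.4747 0.2764] 20.2 0.033
[303.2 135.7 289.5 147. ] [0.5889 0.3588] [0.5664 0.3397] 40.3 0.03

[218.1 206.9 275.6 206.3] [ 0.4732 -0.1609] [ 0.5736 -0.1598] 0.6 0.1
[214.8 244.5 208.3 177. ] [ 0.4645 -0.2335] [ 0.4586 -0.1072] 2.7 0.126
[274.4 105.9 214.4 106.2] [0.5678 0.0076] [0.4735 0.0071] 0.3 0.094
[275.8 204.4 276.8 108.1] [ 0.5738 -0.1562] [0.5717 0.0042] 0.7 0.16
[279.4 264.4 220.6 262.9] [ 0.5833 -0.2747] [ 0.4737 -0.2716] 
[... 1064 characters left out ...]
.3 214.4 283.  245.6] [ 0.5875 -0.1748] [ 0.5888 -0.2359] 1.3 0.061
[270.1 214.4 269.8 241.9] [ 0.5642 -0.1749] [ 0.5647 -0.2283] 0.5 0.053
[220.8 103.1 218.8  54.3] [0.4837 0.0117] [0.483  0.0811] 0.6 0.069
[286.4 115.6 284.6 190.6] [ 0.5872 -0.0071] [ 0.5883 -0.1313] 0.5 0.124
[208.2 176.9 205.4 115.6] [ 0.4584 -0.107 ] [ 0.4586 -0.0072] -0.1 0.1
[226.7 248.1 225.3 215.6] [ 0.486 -0.241] [ 0.4852 -0.1772] 0.7 0.064
[208.1  20.6 280.6  19.7] [0.4692 0.1255] [0.5743 0.1267] 0.7 0.105
[221.5 215.6 222.9 249.4] [ 0.4785 -0.1772] [ 0.4789 -0.2435] 0.3 0.066
[268.1  25.6 221.9  25.9] [0.5562 0.1192] [0.4889 0.1188] 0.3 0.067
[273.7 246.9 273.8 214.4] [ 0.5719 -0.2384] [ 0.5707 -0.1749] 1.1 0.064
```

View pics/e.png

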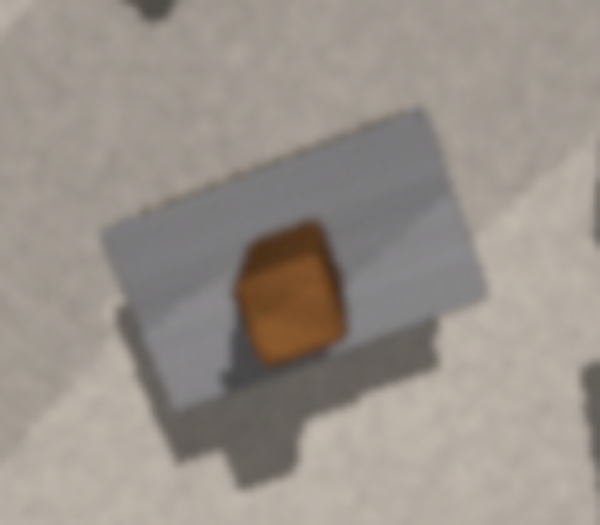

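Run:
```python
from h import *
P=imaging.camera_params('wrist');K=P['camera_matrix']
M=T('wrist',dict(tool_pos=[0.505297,0.3197845,0.36781282],tool_rot=[1.42e-4,.706996,.707217,-6.76e-4]))
def ray(px,z):
    d=M[:3,:3]@np.linalg.inv(K)@np.r_[px,1]; o=M[:3,3]; return (o+d*(z-o[2])/d[2])[:2]
c=np.array([(105,230),(422,108),(488,297),(175,408)])/5+[189.9,104.9]
w=np.array([ray(p,.078) for p in c]);print(w,w.mean(0),np.linalg.norm(np.diff(w,axis=0),axis=1))
t=np.array([(262,362),(345,332),(322,262),(238,292)])/5+[189.9,104.9]
w=np.array([ray(p,.162) for p in t]);print(w,w.mean(0),np.linalg.norm(np.diff(w,axis=0),axis=1))
s=manip.get_state();print(s['time_s'],s['joint_positions'],s['tool_pos'])
```

```text
[[0.43113984 0.332988  ]
 [0.53953475 0.37405439]
 [0.56404011 0.30966154]
 [0.45341215 0.26927637]] [0.49703171 0.32149507] [0.11591335 0.06889812 0.11776887]
[[0.48851222 0.3065768 ]
 [0.51246926 0.31546008]
 [0.50583088 0.33570242]
 [0.48190044 0.32708095]] [0.4971782  0.32120506] [0.02555097 0.02130307 0.02543611]
3.325 [-0.53263288  0.31520484 -0.17079255  1.70283952  0.05857345  1.12844454
 -0.72185868] [0.50559201 0.31913355 0.36864293]
```

step_arm --pt "0.001 -0.008 0.1 0 0 0.18 0" --pt "0.001 -0.008 0.1 0 0 0.36 0" --pt "0.001 -0.008 0.1 0 0 0.54 0" --pt "0.001 -0.008 0.1 0 0 0.72 0" --pt "0.001 -0.008 0.1 0 0 0.9 0" --pt "0.001 -0.008 0.1 0 0 1.06 0" --pt "0.001 -0.008 0.1 0 0 1.2 0" --pt "0.001 -0.008 0.1 0 0 1.2 0" --pt "0.001 -0.008 0.1 0 0 1.2 0"

```text
time_s: 4.45
tool_pos: [0.4971, 0.3209, 0.2687]
tool_rot: [-0.0, 0.983, 0.186, 0.0]
force: [-0.5, -0.2, -0.1]
opening: 0.0929
gripper_force: 0.0
```

Run:
```python
from h import *
s=manip.get_state();print(s['joint_positions'],s['tool_pos'],Rq(s['tool_rot']).round(3), s['force'])
save('wrist','f.png')
```

```text
[-0.75122979  0.38531371  0.11427172  1.86315028 -0.05486189  0.89606066
 -1.80812536] [0.49709563 0.32087272 0.26865122] [[ 0.931  0.365  0.   ]
 [ 0.365 -0.931  0.   ]
 [ 0.     0.    -1.   ]] [-0.46206236 -0.23816186 -0.1348361 ]
```

View pics/f.png

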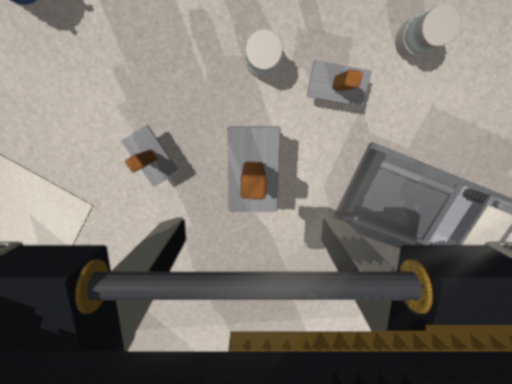

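The yoke now lies square in the wrist view, with the handle centred on column 253. Descend and grip.

step_arm --pt "0 0 0.05 0 0 0 0" --pt "0 0 0.1 0 0 0 0" --pt "0 0 0.14 0 0 0 0" --pt "0 0 0.17 0 0 0 0" --pt "0 0 0.171 0 0 0 0" --pt "0 0 0.171 0 0 0 1" --pt "0 0 0.171 0 0 0 1" --pt "0 0 0.171 0 0 0 1" --pt "0 0 0.171 0 0 0 1" --pt "0 0 0.171 0 0 0 1"

```text
time_s: 5.75
tool_pos: [0.4971, 0.3211, 0.0979]
tool_rot: [-0.0, 0.983, 0.184, 0.0]
force: [-0.2, -0.1, -0.1]
opening: 0.0476
gripper_force: 0.0
```

Still closing. I'll keep closing before the lift.

step_arm --pt "0 0 0 0 0 0 1" --pt "0 0 0 0 0 0 1" --pt "0 0 0 0 0 0 1" --pt "0 0 0 0 0 0 1" --pt "0 0 0 0 0 0 1" --pt "0 0 0 0 0 0 1"

```text
time_s: 6.5
tool_pos: [0.497, 0.3211, 0.0976]
tool_rot: [-0.0, 0.983, 0.184, -0.0]
force: [0.1, 1.2, -1.1]
opening: 0.028
gripper_force: 30.0
```

step_arm --pt "0 0 -0.02 0 0 0 1" --pt "0 0 -0.04 0 0 0 1" --pt "0 0 -0.06 0 0 0 1" --pt "0 0 -0.08 0 0 0 1" --pt "0 0 -0.11 0 0 0 1" --pt "0 0 -0.15 0 0 0 1" --pt "0 0 -0.15 0 0 0 1"

```text
time_s: 7.38
tool_pos: [0.4981, 0.3214, 0.25]
tool_rot: [-0.001, 0.983, 0.184, 0.002]
force: [0.8, 0.5, -2.9]
opening: 0.0283
gripper_force: 30.0
```

Run:
```python
from h import *
s=manip.get_state();print(s['time_s'],s['tool_pos'],s['tool_rot'],s['force'],s['opening'],s['gripper_force'])
save('side','g.png');find('side',['brayer','axle'],T('side'))
```

```text
7.375 [0.49809661 0.32141867 0.2499614 ] [-9.44882698e-04  9.82893265e-01  1.84163024e-01  1.97921824e-03] [ 0.83129645  0.50750897 -2.94920013] 0.028336087315370358 29.95228350162506
side brayer 0.79 [0.4585 0.4716 0.0117]
side brayer 0.57 [0.6506 0.2539 0.0103]
side brayer 0.56 [0.4977 0.3165 0.1914]
side axle 0.79 [0.6519 0.2506 0.014 ]
side axle 0.66 [0.5006 0.3176 0.1884]
```

View pics/g.png

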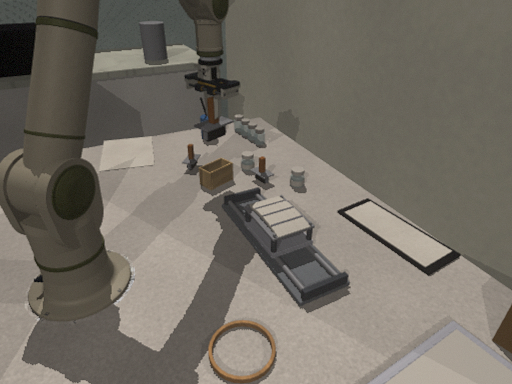

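The brayer is held upright at (212,110) and the dock is empty. Now carry it over the crest at about (0.523, -0.078).

step_arm --pt "-0.01 0.03 0 0 0 0 1" --pt "-0.025 0.08 0 0 0 0 1" --pt "-0.041 0.13 0 0 0 0 1" --pt "-0.057 0.18 0 0 0 0 1" --pt "-0.073 0.23 0 0 0 0 1" --pt "-0.088 0.28 0 0 0 0 1" --pt "-0.104 0.33 0 0 0 0 1" --pt "-0.115 0.365 0 0 0 0 1" --pt "-0.12 0.381 0 0 0 0 1" --pt "-0.12 0.381 0 0 0 0 1"

```text
time_s: 8.78
tool_pos: [0.5228, -0.0779, 0.2467]
tool_rot: [-0.0, 0.983, 0.184, -0.001]
force: [0.1, 1.4, -3.1]
opening: 0.0281
gripper_force: 30.0
```

```bash
cat >> h.py <<'E'
def obs(cams=('side','scene')):
    s=manip.get_state();R0=Rq(s['tool_rot']);ax=s['tool_pos']+R0[:,2]*.058
    print('t',s['time_s'],'tcp',s['tool_pos'].round(4),'ax',ax.round(4),'yaw',np.degrees(np.arctan2(R0[1,0],R0[0,0])).round(1),'F',s['force'].round(2),'g',s['gripper_force'].round(1),'qd',abs(s['qd']).max().round(3))
    for c in cams:
        imaging.grab_frame(c);find(c,['crest','left_strip','right_strip','axle'],T(c))
E
python3 - <<'E'
from h import *
obs(('side','scene'))
E
```

```text
Traceback (most recent call last):
  File "h.py", line 18, in obs
    print('t',s['time_s'],'tcp',s['tool_pos'].round(4),'ax',ax.round(4),'yaw',np.degrees(np.arctan2(R0[1,0],R0[0,0])).round(1),'F',s['force'].round(2),'g',s['gripper_force'].round(1),'qd',abs(s['qd']).max().round(3))
                                                                                                                                                           ^^^^^^^^^^^^^^^^^^^^^^^^
AttributeError: 'float' object has no attribute 'round'
```

```bash
sed -i "s/s\['gripper_force'\].round(1)/round(s['gripper_force'],1)/" h.py
python3 - <<'E'
from h import *
obs()
s=cv2.imread
a=imaging.grab_frame('side')[:,:,::-1];b=imaging.grab_frame('scene')[:,:,::-1]
cv2.imwrite('pics/h.png',np.hstack([cv2.resize(a[170:300,210:350],(400,371)),cv2.resize(b[130:260,120:260],(400,371))]))
E
```

```text
t 8.775 tcp [ 0.5228 -0.0779  0.2467] ax [ 0.5227 -0.0779  0.1887] yaw 21.2 F [ 0.1   1.39 -3.11] g 30.0 qd 0.033
side crest 0.67 [ 0.5288 -0.079   0.1004]
side left_strip 0.8 [ 0.5282 -0.0332  0.1006]
side right_strip 0.78 [ 0.5232 -0.1205  0.098 ]
side axle 0.95 [ 0.5243 -0.0825  0.1871]
side axle 0.62 [0.6491 0.2521 0.0134]
side axle 0.47 [0.4534 0.4712 0.0084]
scene crest 0.94 [ 0.5267 -0.082   0.1069]
scene left_strip 0.79 [ 0.5225 -0.0338  0.1052]
scene right_strip 0.61 [ 0.5219 -0.1244  0.1073]
scene axle 0.95 [0.6475 0.2513 0.0097]
scene axle 0.87 [ 0.5201 -0.0738  0.1905]
scene axle 0.71 [0.454  0.4696 0.0131]
```

View pics/h.png

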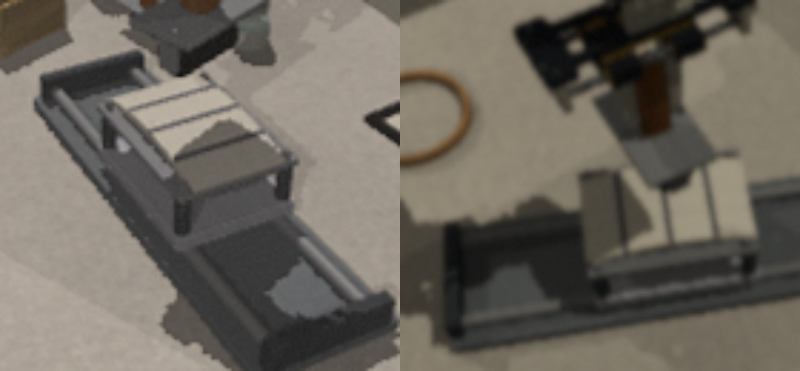

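step_arm --pt "0 0 0.03 0 0 0 1" --pt "0 0 0.055 0 0 0 1" --pt "0 0 0.063 0 0 0 1" --pt "0 0 0.068 0 0 0 1" --pt "0 0 0.073 0 0 0 1" --pt "0 0 0.078 0 0 0 1" --pt "0 0 0.082 0 0 0 1" --pt "0 0 0.082 0 0 0 1" --pt "0 0 0.082 0 0 0 1"

```text
time_s: 10.5
tool_pos: [0.5234, -0.0777, 0.1659]
tool_rot: [0.0, 0.983, 0.184, 0.0]
force: [-0.1, 0.3, 1.5]
opening: 0.0278
gripper_force: 30.0
```

Run:
```python
from h import *
obs()
print(manip.get_state()['force'])
```

```text
t 10.5 tcp [ 0.5234 -0.0777  0.1659] ax [ 0.5235 -0.0777  0.1079] yaw 21.2 F [-0.11  0.34  1.46] g 30.0 qd 0.004
side left_strip 0.64 [ 0.5247 -0.0322  0.0829]
side right_strip 0.68 [ 0.524  -0.1268  0.0821]
side axle 0.61 [ 0.5222 -0.0806  0.1057]
side axle 0.51 [0.4559 0.4733 0.0124]
scene left_strip 0.89 [ 0.5207 -0.0365  0.0897]
scene right_strip 0.69 [ 0.5231 -0.1257  0.0868]
scene right_strip 0.39 [0.7497 0.1703 0.0054]
scene axle 0.9 [0.4562 0.4688 0.0172]
scene axle 0.78 [ 0.5211 -0.0756  0.1086]
scene axle 0.59 [0.6483 0.2504 0.0091]
[-0.21294587  0.59539012  3.1271788 ]
```

step_arm --pt "0 -0.002 0 0 0 0 1" --pt "0 -0.006 0 0 0 0 1" --pt "0 -0.011 0 0 0 0 1" --pt "0 -0.017 0.001 0 0 0 1" --pt "0 -0.021 0.001 0 0 0 1" --pt "0 -0.023 0.001 0 0 0 1"

```text
time_s: 11.75
tool_pos: [0.5142, -0.0558, 0.1645]
tool_rot: [-0.0, 0.983, 0.185, -0.001]
force: [-1.0, 0.0, 2.1]
opening: 0.0276
gripper_force: 30.0
```

```bash
cat >> h.py <<'E'
def bed(cams=('side','scene')):
    for c in cams:
        s=manip.get_state();R0=Rq(s['tool_rot']);ax=s['tool_pos']+R0[:,2]*.058
        imaging.grab_frame(c);M=T(c);v=[]
        for n,o in(('crest',0),('left_strip',.045),('right_strip',-.045)):
            for d in imaging.look_for(c,n)[:0]or imaging.landmark_of(c,n)[:1]:
                p=(M@np.r_[d['point'],1])[:3]; v.append((round(d['conf'],2),*(p-[0,o,0 if n=='crest' else -.0034]).round(4)))
        y=np.mean([a[2] for a in v if abs(a[1]-.524)<.02]);z=np.median([a[3] for a in v])
        print(c,'t',round(s['time_s'],2),'ax',ax.round(4),'F',s['force'].round(2),'bed',(y+.079).round(4),'rel',(ax[1]-y).round(4),'z',z,len(v))
E
python3 - <<'E'
from h import *
bed();bed(('side',))
E
```

```text
side t 11.75 ax [ 0.5142 -0.0558  0.1065] F [-1.01  0.04  2.15] bed -0.0018 rel 0.0249 z 0.0839 3
scene t 12.1 ax [ 0.5147 -0.0564  0.1066] F [-0.53 -0.7   2.55] bed -0.0039 rel 0.0265 z 0.0874 3
side t 12.45 ax [ 0.5152 -0.0562  0.1067] F [0.75 0.49 2.56] bed -0.0012 rel 0.024 z 0.0833 3
```

The skewed roller holds the bed in place, since the bed reads about 0. Continue to the left strip and dwell.

step_arm --pt "0 -0.003 0 0 0 0 1" --pt "0 -0.008 0.001 0 0 0 1" --pt "0 -0.014 0.002 0 0 0 1" --pt "0 -0.019 0.002 0 0 0 1" --pt "0 -0.022 0.003 0 0 0 1" --pt "0 -0.024 0.003 0 0 0 1"

```text
time_s: 13.55
tool_pos: [0.5057, -0.0336, 0.1615]
tool_rot: [-0.0, 0.983, 0.184, -0.0]
force: [-1.2, -0.9, 3.7]
opening: 0.028
gripper_force: 30.0
```

Run:
```python
from h import *
bed();bed()
```

```text
side t 13.55 ax [ 0.5057 -0.0336  0.1035] F [-1.16 -0.89  3.68] bed -0.0031 rel 0.0485 z 0.0829 3
scene t 13.9 ax [ 0.506  -0.034   0.1036] F [-2.74 -0.36  3.57] bed -0.0026 rel 0.0476 z 0.0869 3
side t 14.25 ax [ 0.5062 -0.0338  0.1036] F [-3.01  0.79  3.45] bed -0.0016 rel 0.0468 z 0.0822 3
scene t 14.6 ax [ 0.5062 -0.0338  0.1036] F [-1.15 -0.12  3.26] bed -0.0322 rel 0.0774 z 0.0874 3
```

Run:
```python
from h import *
bed(('side','scene'))
```

```text
side t 14.95 ax [ 0.5062 -0.0338  0.1036] F [-2.   -0.15  2.98] bed -0.0001 rel 0.0453 z 0.0821 3
scene t 15.3 ax [ 0.5062 -0.0338  0.1036] F [-1.67  0.29  2.51] bed -0.0016 rel 0.0468 z 0.0881 3
```

The -0.032 reading was a misdetection, because the readings around it agree on about -0.001. The left dwell lasted over 2 s. Now roll to the right.

step_arm --pt "0 0.003 0 0 0 0 1" --pt "0 0.009 -0.001 0 0 0 1" --pt "0 0.016 -0.002 0 0 0 1" --pt "0 0.023 -0.0025 0 0 0 1" --pt "0 0.03 -0.003 0 0 0 1" --pt "0 0.037 -0.003 0 0 0 1" --pt "0 0.043 -0.003 0 0 0 1" --pt "0 0.048 -0.003 0 0 0 1" --pt "0 0.05 -0.003 0 0 0 1"

```text
time_s: 16.77
tool_pos: [0.5245, -0.0808, 0.1647]
tool_rot: [0.0, 0.983, 0.184, 0.0]
force: [-0.1, 0.5, 2.1]
opening: 0.028
gripper_force: 30.0
```

Run:
```python
from h import *
bed()
```

```text
side t 16.77 ax [ 0.5245 -0.0808  0.1067] F [-0.11  0.5   2.12] bed -0.0008 rel -0.001 z 0.0847 3
scene t 17.12 ax [ 0.5242 -0.0801  0.1066] F [-0.22 -0.21  3.62] bed -0.0025 rel 0.0014 z 0.0863 3
```

step_arm --pt "0 0.003 0 0 0 0 1" --pt "0 0.009 0 0 0 0 1" --pt "0 0.016 0 0 0 0 1" --pt "0 0.023 0.001 0 0 0 1" --pt "0 0.03 0.001 0 0 0 1" --pt "0 0.037 0.002 0 0 0 1" --pt "0 0.043 0.002 0 0 0 1" --pt "0 0.048 0.003 0 0 0 1" --pt "0 0.051 0.003 0 0 0 1"

```text
time_s: 18.6
tool_pos: [0.5431, -0.1283, 0.1616]
tool_rot: [0.0, 0.983, 0.184, 0.0]
force: [1.4, -0.1, 2.2]
opening: 0.0279
gripper_force: 30.0
```

Run:
```python
from h import *
bed();bed();bed()
```

```text
side t 18.6 ax [ 0.5431 -0.1283  0.1036] F [ 1.39 -0.06  2.21] bed 0.003 rel -0.0523 z 0.0834 3
scene t 18.95 ax [ 0.5432 -0.1277  0.1038] F [ 3.22 -0.17  2.23] bed 0.0027 rel -0.0514 z 0.0893 3
side t 19.3 ax [ 0.5428 -0.1279  0.1036] F [ 2.5  -0.56  2.97] bed 0.0007 rel -0.0496 z 0.0838 3
scene t 19.65 ax [ 0.5427 -0.128   0.1036] F [2.67 0.89 2.74] bed 0.0036 rel -0.0526 z 0.0873 3
side t 20.0 ax [ 0.5427 -0.128   0.1036] F [1.68 0.68 2.  ] bed 0.0016 rel -0.0506 z 0.0816 2
scene t 20.35 ax [ 0.5427 -0.1279  0.1036] F [ 1.76 -0.2   2.64] bed 0.0013 rel -0.0502 z 0.0887 3
```

The right dwell is done at rel -0.051, with x offset about 0.02. For margin I'll roll 4 mm back and dwell again, then return to the middle.

step_arm --pt "0 -0.003 0 0 0 0 1" --pt "0 -0.005 0 0 0 0 1" --pt "0 -0.005 0 0 0 0 1" --pt "0 -0.005 0 0 0 0 1" --pt "0 -0.005 0 0 0 0 1" --pt "0 -0.005 0 0 0 0 1" --pt "0 -0.005 0 0 0 0 1" --pt "0 -0.005 0 0 0 0 1" --pt "0 -0.005 0 0 0 0 1" --pt "0 -0.005 0 0 0 0 1"

```text
time_s: 21.95
tool_pos: [0.541, -0.1233, 0.1616]
tool_rot: [0.0, 0.983, 0.184, 0.0]
force: [1.5, 0.7, 3.0]
opening: 0.0279
gripper_force: 30.0
```

Run:
```python
from h import *
bed()
```

```text
side t 21.95 ax [ 0.541  -0.1233  0.1036] F [1.46 0.75 3.04] bed 0.0016 rel -0.0459 z 0.0846 3
scene t 22.3 ax [ 0.5411 -0.1233  0.1037] F [1.27 0.51 2.96] bed 0.0305 rel -0.0748 z 0.0878 3
```

step_arm --pt "0 -0.003 0 0 0 0 1" --pt "0 -0.009 -0.001 0 0 0 1" --pt "0 -0.016 -0.002 0 0 0 1" --pt "0 -0.023 -0.002 0 0 0 1" --pt "0 -0.03 -0.003 0 0 0 1" --pt "0 -0.037 -0.003 0 0 0 1" --pt "0 -0.043 -0.003 0 0 0 1" --pt "0 -0.047 -0.003 0 0 0 1" --pt "0 -0.047 -0.003 0 0 0 1"

```text
time_s: 23.78
tool_pos: [0.5236, -0.0792, 0.1645]
tool_rot: [-0.0, 0.983, 0.185, -0.0]
force: [0.2, 0.1, 3.5]
opening: 0.0279
gripper_force: 30.0
```

Run:
```python
from h import *
bed();bed()
```

```text
side t 23.77 ax [ 0.5235 -0.0792  0.1065] F [0.22 0.15 3.46] bed -0.0013 rel 0.0011 z 0.08255 2
scene t 24.12 ax [ 0.5239 -0.0796  0.1066] F [-0.98  0.29  2.65] bed -0.0002 rel -0.0005 z 0.0897 3
side t 24.48 ax [ 0.5239 -0.0795  0.1066] F [0.43 0.78 2.47] bed 0.0019 rel -0.0023 z 0.08385 2
scene t 24.82 ax [ 0.5239 -0.0795  0.1066] F [-0.94  0.33  3.61] bed -0.0015 rel 0.0011 z 0.0904 3
```

The roller is on the middle strip with the bed calm, and has dwelled 1.4 s. Lift clear.

step_arm --pt "0 0 -0.005 0 0 0 1" --pt "0 0 -0.012 0 0 0 1" --pt "0 0 -0.02 0 0 0 1" --pt "0 0 -0.04 0 0 0 1" --pt "0 0 -0.07 0 0 0 1" --pt "0 0 -0.1 0 0 0 1" --pt "0 0 -0.12 0 0 0 1" --pt "0 0 -0.12 0 0 0 1" --pt "0 0 -0.12 0 0 0 1" --pt "0 0 -0.12 0 0 0 1"

```text
time_s: 26.42
tool_pos: [0.5233, -0.0794, 0.2836]
tool_rot: [-0.0, 0.983, 0.184, -0.001]
force: [-1.2, 0.3, -2.8]
opening: 0.0278
gripper_force: 30.0
```

Run:
```python
from h import *
bed();bed();bed()
a=imaging.grab_frame('side')[:,:,::-1];cv2.imwrite('pics/i.png',a)
print(manip.get_state()['qd'].round(3),manip.get_state()['gripper_force'])
```

```text
side t 26.43 ax [ 0.5232 -0.0794  0.2256] F [-1.23  0.35 -2.77] bed -0.0013 rel 0.0009 z 0.1023 3
scene t 26.77 ax [ 0.5239 -0.0795  0.2264] F [ 0.49  0.36 -2.92] bed -0.0011 rel 0.0006 z 0.1055 3
side t 27.12 ax [ 0.5239 -0.0795  0.2266] F [ 0.22 -0.54 -3.42] bed 0.0 rel -0.0005 z 0.102 3
scene t 27.48 ax [ 0.5239 -0.0794  0.2266] F [-0.06  0.11 -3.66] bed 0.0019 rel -0.0023 z 0.1048 3
side t 27.82 ax [ 0.5239 -0.0795  0.2266] F [-0.16  0.13 -3.14] bed 0.0024 rel -0.0029 z 0.1026 3
scene t 28.18 ax [ 0.5239 -0.0795  0.2266] F [ 0.74  0.45 -2.88] bed -0.0001 rel -0.0004 z 0.10844999999999999 2
[ 0.001  0.002 -0.     0.001  0.001  0.001  0.002] 29.952301383018494
```

View pics/i.png

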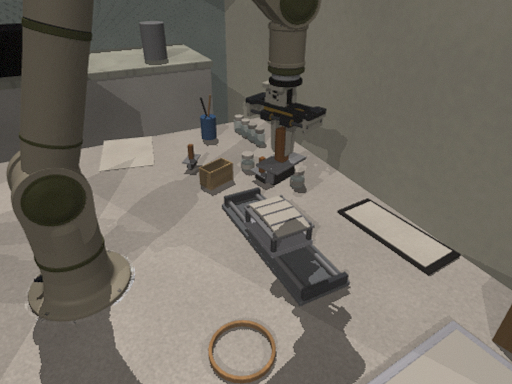

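The brayer is held upright above the plate at (280,155), the bed is at rest in its middle, and the pots and hoop are untouched.

```bash
python3 -c "
from workcell import sign_off
print(sign_off())"
```

```text
the job is handed in; nothing more can be done
None
```

The job is handed in, with no verdict shown: I rolled the brayer middle, left, right and back to the middle at about 6 N, dwelling at each strip, with the bed staying within a few millimetres of its middle, and it is now held upright above the plate.

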